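# Rack the round-nosed lacquer plaque

## Task

Take the lacquer plaque with one round end off its rubbing block and slide it, round end first, into the empty upper slot of the little drying rack until it is fully home against the stop at the back. Let go of it lying flat in the slot, and leave the two square-cornered plaques where they are.

Things in the scene. Friction and masses are not known exactly. Their poses are not given: they have to be found in the camera images.
- plaque_mid (a point): centre, half-way up, of the loose black plaque to rack: 130 x 60 x 8 mm, about 80 g, shell inlay, one end half-round, the other square. x: lengthwise to the round end, z up. Lies flat and lengthwise on a fixed grey block 80 x 40 x 32 mm high (10 mm overhang each side). Home in the rack, its last 46 mm stick out: pinch it across the width there, about 42 mm behind the centre
- slot_upper (a point): mouth of the fixed wooden rack's upper slot, facing the robot: mid-width, on the slot floor, front edge. x level into the slot, z up. Slot 84 wide, 28 high under slats, 84 mm deep to a back stop, an upright strip 36 wide (plaque home: centre 19 mm inside). Rack 96 wide, 90 deep, top 34 mm above this point; a like slot 34 mm below holds a plaque. Place, turn and height vary
- square_mid (a point): centre of the bystander plaque on the other rubbing block: same black lacquer, width, thickness and length (130 x 60 x 8 mm) but both ends square; x along its length. Leave it
- short_mid (a point): centre of the short square-cornered bystander plaque, 74 x 60 x 8 mm, black, lying wholly inside the lower slot of the rack. Leave it
Not all that is in view belongs to the job. Leave any orange look-alike of the part that bears plaque_mid alone.

How it is judged (in metres and radians):
At the end, for the whole second after the job is handed in: The round-nosed plaque rests released and still in the upper slot, round end inward, within 13 mm of fully home, flat on the slot's floor within 0.12 rad, lengthwise within 0.25 rad and within 20 mm of the slot's middle; both square-cornered plaques are within 30 mm of where they began (x of slot_upper in the frame of plaque_mid below -0.006 m and angle between the x axis of plaque_mid and the x axis of slot_upper, either way round below 0.25 rad and x of plaque_mid in the frame of slot_upper below 0.03 m and y of plaque_mid in the frame of slot_upper between -0.02 and 0.02 m and z of plaque_mid in the frame of slot_upper between 0 and 0.012 m and angle between plaque_mid's own z axis and vertical below 0.12 rad and distance of each of square_mid, short_mid from where it was at the start of the episode below 0.03 m and linear speed of plaque below 0.02 m/s); the robot touches nothing.
It also fails if it takes over 38 s, if anything falls off the work surface, if the arm or the gripper's body presses on something with over 40 N, if the wrist force passes 120 N, or if a joint passes its speed limit or range.

## Robot

A 7-joint arm with a two-finger parallel gripper is mounted at the origin on the work surface. World frame = base frame: x ahead of the robot, y to its left, z up, the work surface at z = 0. Lengths are in mm, angles in rad, forces in N, time in s.
With the tool pointing down it reaches from about 425 to 950 mm from the base axis. Payload 4.7 kg.
Tool frame: the origin (TCP) lies at the very end of the fingers, on their centre line; the grasp point (between the pads) lies manip.tcp_to_grasp behind it (manip.tcp_to_grasp is the distance from the TCP to the grasp point, in mm); z points along the fingers, y is the line along which they close (so a half turn about z gives the same grasp; the last joint's range is limited). The gripper opens to 85 mm and grips with 20 to 120 N. Pads are 22 mm wide; open, the fingers measure 114 mm over their backs; the gripper's body (76 mm by 85 mm) begins 54 mm behind the grasp point. The pads swing forward as they close: fully open they stand 13 mm farther back than shut.
Start: joints at [1.292, 0.469, -0.049, 1.532, 0.024, 1.141, -0.082], TCP at [166.913, -654.055, 231.335] pointing down, gripper open.
Joint ranges: [-2.59, 2.59], [-0.33, 1.99], [-1.39, 1.29], [0.1, 2.45], [-1.04, 4.18], [0.21, 1.99], [-2.66, 2.66]. Speed limits (rad/s): [2.57, 2.57, 3.14, 3.14, 3.14, 3.14, 3.14].

## Interface

Orientations are given as a 3x3 rotation matrix whose columns are the frame's x, y, z axes.
In Python, from workcell import manip gives the robot as it stands.
- The arm moves only by the tool move_arm, never from a script. Its argument "rows" is a list of rows, each an object of numbers: "dx", "dy", "dz": the shift along the tool's x, y, z in m; "turn": the turn about the tool's z in rad; "gripper": the gripper's target within -1 to 1 (shut at 1, half-way at 0, fully open at -1). A call has exactly 8 rows; each row is the pose to reach, as a shift and turn from the pose commanded when the call began, along the tool's axes at that moment; what a row does not reach only later rows make up. A row lasts 1/10 s, in which the tool goes at most 50 mm and 8.59 degrees, less where a joint would pass 70% of its speed; a pose out of reach is approached as far as the arm can. A call with a gripper value outside its range is refused whole. The fingers move at their own pace and stop on an object; "force" is the grip in N (left out, the last holds). Time passes only in rows, so rows that repeat a pose let the fingers close, or fill a call up. It gives the time, the measured TCP pose, the force, the opening and the grip force at its end, in the units of the state.
- manip.get_state(): the state, without advancing time (a new reading comes with each control period).
- manip.grab_frame(name): name is "scene" or "top"; returns (picture, depth): 480x640x3 uint8, red, green, blue; 480x640 float32, mm along the optical axis (not along the pixel's ray), 0 where there is no reading.
- manip.camera_model(name): a dict with "fov_y" (degrees; the focal length in pixels is half the picture's height over the tangent of half this angle, whatever the lens; pixels are square), "cx", "cy" (the principal point, pixels), "R" (3x3) and "t" (3): a world point X has camera coordinates R X + t. Camera axes: x right, y down, z forward; pixel columns grow to the right and rows downward; lengths in mm; the calibration is good to about 2 mm. A picture is of the moment at which its call begins. camera_model takes no time and is no camera call.
- manip.job_done(): hands the job in; it is judged then, once.
Trained networks look in the newest picture that a camera, given by its name, has taken for a name from the list of things; names that differ only in an ending like _2 or _b are one class to them, and where a whole thing is asked for, a point or a joint stands for the part that bears it (a point fixed in the world has none). Each returns a list of dicts, best first, with "conf" (0 to 1); they miss things now and then, are a little off and sometimes report something else, mostly with a low value. They report only what shows in the picture. A call takes as long as a camera call. They do not tell look-alikes from the thing itself.
- manip.regions_of(thing, camera): "pixels" (480x640 bool, what is visible of it).
- manip.spot_point(thing, camera): "xyz" ([x, y, z] in mm, in world coordinates, good to about 4 mm: a listed point, or the origin of a listed thing).
The state is a dict: "time_s": time; "joints": joint angles; "joint_velocities": joint speeds; "tau": joint torques, N m; "position": TCP position; "ee_rot": TCP orientation; "contact_force": force on the tool from outside, world axes, zero at the start; "torque": the same for the moment, N m; "finger_gap": finger opening in mm; "gripper_force": force on a finger pad.
Only numpy, scipy, OpenCV 4.12 (cv2) and the standard library are available. Lean on these libraries where they do the work, as an engineer would, in place of code of your own. Each camera call takes 0.05 s, during which the arm holds its last target. There are 200 camera calls.

## Working session

There is one attempt and no reset: what is moved stays moved. The work goes in short steps, Python scripts to look and compute and a tool call to move; the robot and the scene stay as the last step left them, time stands still between calls to the robot, and variables do not carry over. Pictures are saved under pics/ and viewed, at most 10 in all, crops included, and the job is handed in when it is done.

Besides the shell and the picture viewer there is one more tool, called after "Emit:" as name(argument=value, ...), one argument or row to a line, values as JSON. move_arm: Moves the arm, as the interface text tells. Its arguments: {"type":"object","properties":{"rows":{"type":"array"},"force":{"type":"number"}},"required":["rows"]}

```bash
mkdir -p pics
cat > h.py <<'E'
import numpy as np, cv2
from workcell import manip
def cloud(cam,d):
    m=manip.camera_model(cam); f=240/np.tan(np.radians(m['fov_y'])/2)
    v,u=np.mgrid[:480,:640]; P=np.stack([(u-m['cx'])*d/f,(v-m['cy'])*d/f,d],-1)
    return (P-np.array(m['t']))@np.array(m['R'])
E
python3 - <<'E'
from h import *
s=manip.get_state(); print(s['time_s'],s['position'],s['ee_rot'],manip.tcp_to_grasp)
for c in('scene','top'):
    p,d=manip.grab_frame(c); cv2.imwrite(f'pics/{c}0.png',p[...,::-1]); np.savez(f'/tmp/{c}0.npz',p=p,d=d)
    for n in('plaque_mid','slot_upper','square_mid','short_mid'):
        print(c,n,[(round(r['conf'],2),np.round(r['xyz'])) for r in manip.spot_point(n,c)])
        if n!='slot_upper':
            for r in manip.regions_of(n,c):
                v,u=np.nonzero(r['pixels']); W=cloud(c,d)[r['pixels']&(d>0)]
                print('  reg',round(r['conf'],2),len(u),u.mean().round(),v.mean().round(),np.median(W,0).round())
E
```

```text
0.0 [ 166.72885463 -653.4800124   230.241473  ] [[ 9.68960665e-01  2.47214350e-01 -5.43508122e-04]
 [ 2.47214941e-01 -9.68958812e-01  1.89586621e-03]
 [-5.79516498e-05 -1.97138312e-03 -9.99998055e-01]] 18.700000000000003
scene plaque_mid [(0.89, array([530., 107.,  40.])), (0.78, array([391., 204.,   3.])), (0.75, array([406.,  -9.,   7.]))]
  reg 0.82 1149 365.0 222.0 [397. 197.   8.]
  reg 0.76 1553 273.0 258.0 [408. -20.   8.]
  reg 0.61 1692 369.0 261.0 [538. 101.  40.]
scene slot_upper [(0.85, array([ 553., -172.,   87.]))]
scene square_mid [(0.6, array([554., 287.,  33.]))]
  reg 0.98 1598 453.0 237.0 [560. 280.  40.]
scene short_mid []
  reg 0.51 161 227.0 349.0 [ 622. -215.   62.]
top plaque_mid [(0.9, array([392., 210.,   5.])), (0.88, array([540., 107.,  39.])), (0.86, array([402., -12.,   5.]))]
  reg 0.83 2599 274.0 237.0 [531. 107.  40.]
  reg 0.77 2473 345.0 313.0 [404. -13.   8.]
  reg 0.6 2578 218.0 320.0 [394. 204.   8.]
top slot_upper [(0.56, array([ 551., -177.,   88.]))]
top square_mid [(0.57, array([554., 285.,  35.]))]
  reg 0.85 2643 170.0 225.0 [553. 285.  40.]
top short_mid []
```

View pics/top0.png

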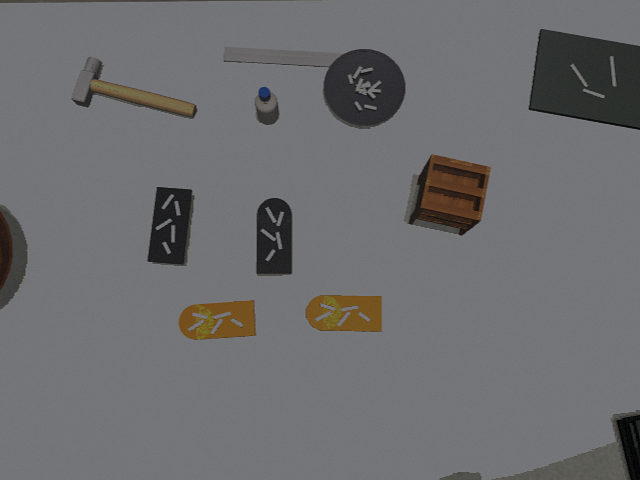

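View pics/scene0.png

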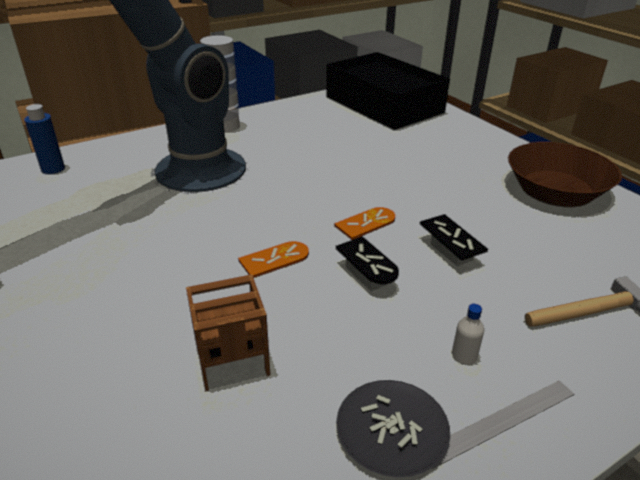

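The top view shows the black round-ended plaque at (274,237), with its round end up, toward +x. The black square plaque is at (170,225), and the two orange look-alikes are at (218,320) and (345,313). The rack is at (455,195). The plaque at (274,237) fits because it is black, has one half-round end, and its top is at z≈40. I'll measure it and confirm with one crop.

Run:
```python
from h import *
z=np.load('/tmp/top0.npz'); p,d=z['p'],z['d']; W=cloud('top',d)
def rect(m,n):
    P=W[m][:,:2].astype(np.float32); r=cv2.minAreaRect(P); print(n,len(P),r,'z',np.median(W[m][:,2]).round(1), 'box',cv2.boxPoints(r).round(0).tolist())
roi=np.zeros((480,640),bool); roi[180:290,240:310]=1
m=roi&(W[...,2]>30)&(W[...,2]<50); rect(m,'plaque')
roi[:]=0; roi[140:245,395:500]=1
h=W[...,2][roi&(W[...,2]>15)]; print(np.histogram(h,bins=np.arange(15,135,4)))
zt=np.percentile(h,97); print('top',zt); m=roi&(W[...,2]>zt-6)&(W[...,2]<zt+6); rect(m,'racktop')
a=cv2.resize(p[180:290,240:310,::-1],None,fx=5,fy=5); b=cv2.resize(p[140:250,395:500,::-1],None,fx=4,fy=5)
cv2.imwrite('pics/crop1.png',cv2.convertScaleAbs(np.hstack([a[:550],b[:550]]),alpha=1.8))
```

```text
plaque 2565 ((535.6409912109375, 106.2434310913086), (59.921775817871094, 130.1613311767578), 89.95068359375) z 39.8 box [[471.0, 76.0], [601.0, 76.0], [601.0, 136.0], [471.0, 136.0]]
(array([  12,   10,    6,   11,   14,    7,    8,   10,   22,  134,  143,
         29,   19,   26,   18,   22,   23,  236, 1179,  243,   44,   40,
         35,   30,   45,  116, 1000,  896,   18]), array([ 15,  19,  23,  27,  31,  35,  39,  43,  47,  51,  55,  59,  63,
        67,  71,  75,  79,  83,  87,  91,  95,  99, 103, 107, 111, 115,
       119, 123, 127, 131]))
top 125.7811916792672
racktop 1847 ((594.0147705078125, -186.26455688476562), (96.88557434082031, 91.976318359375), 76.68833923339844) z 123.0 box [[538.0, -223.0], [628.0, -244.0], [650.0, -150.0], [560.0, -129.0]]
```

View pics/crop1.png

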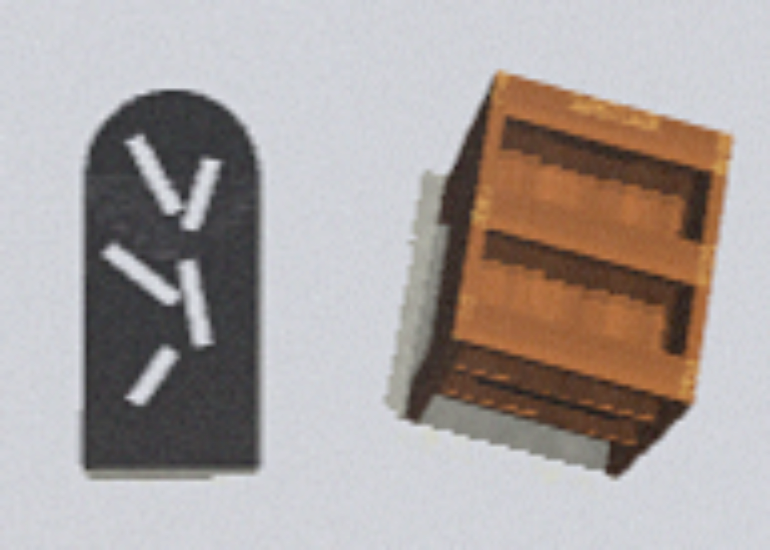

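The crop confirms it. The black plaque has one round end pointing toward +x, with its centre at (536,106) and yaw about 0. The rack's mouth is at about (550,-176,89), and the slot axis has a yaw of -0.23 rad. I'll start moving.

Emit:
move_arm(
  rows=[
    {"dx": 0.037,"dy": -0.03,"dz": 0,"turn": 0.03,"gripper": -1},
    {"dx": 0.074,"dy": -0.06,"dz": 0,"turn": 0.06,"gripper": -1},
    {"dx": 0.111,"dy": -0.09,"dz": 0,"turn": 0.09,"gripper": -1},
    {"dx": 0.148,"dy": -0.12,"dz": 0,"turn": 0.12,"gripper": -1},
    {"dx": 0.185,"dy": -0.15,"dz": 0,"turn": 0.16,"gripper": -1},
    {"dx": 0.222,"dy": -0.18,"dz": 0,"turn": 0.2,"gripper": -1},
    {"dx": 0.259,"dy": -0.21,"dz": 0,"turn": 0.23,"gripper": -1},
    {"dx": 0.296,"dy": -0.24,"dz": 0,"turn": 0.25,"gripper": -1},
  ],
  force=60,
)

```text
time_s: 1.6
position: [395.3, -346.7, 231.7]
ee_rot: [[1.0, -0.001, 0.001], [-0.001, -1.0, -0.001], [0.001, 0.001, -1.0]]
contact_force: [0.9, 0.5, -0.1]
finger_gap: 85.3
gripper_force: 0.0
```

Emit:
move_arm(
  rows=[
    {"dx": 0.012,"dy": -0.048,"dz": 0,"turn": 0,"gripper": -1},
    {"dx": 0.024,"dy": -0.096,"dz": 0,"turn": 0,"gripper": -1},
    {"dx": 0.036,"dy": -0.144,"dz": 0,"turn": 0,"gripper": -1},
    {"dx": 0.048,"dy": -0.192,"dz": 0,"turn": 0,"gripper": -1},
    {"dx": 0.06,"dy": -0.24,"dz": 0,"turn": 0,"gripper": -1},
    {"dx": 0.072,"dy": -0.288,"dz": 0,"turn": 0,"gripper": -1},
    {"dx": 0.084,"dy": -0.336,"dz": 0,"turn": 0,"gripper": -1},
    {"dx": 0.098,"dy": -0.384,"dz": 0,"turn": 0,"gripper": -1},
  ],
)

```text
time_s: 2.4
position: [492.6, 37.5, 231.8]
ee_rot: [[1.0, -0.001, 0.001], [-0.001, -1.0, -0.001], [0.001, 0.001, -1.0]]
contact_force: [0.5, -1.6, -1.1]
finger_gap: 85.6
gripper_force: 0.0
```

Emit:
move_arm(
  rows=[
    {"dx": 0,"dy": -0.035,"dz": 0.02,"turn": 0,"gripper": -1},
    {"dx": 0,"dy": -0.069,"dz": 0.05,"turn": 0,"gripper": -1},
    {"dx": 0,"dy": -0.069,"dz": 0.08,"turn": 0,"gripper": -1},
    {"dx": 0,"dy": -0.069,"dz": 0.11,"turn": 0,"gripper": -1},
    {"dx": 0,"dy": -0.069,"dz": 0.14,"turn": 0,"gripper": -1},
    {"dx": 0,"dy": -0.069,"dz": 0.15,"turn": 0,"gripper": -1},
    {"dx": 0,"dy": -0.069,"dz": 0.15,"turn": 0,"gripper": -1},
    {"dx": 0,"dy": -0.069,"dz": 0.15,"turn": 0,"gripper": -1},
  ],
)

```text
time_s: 3.2
position: [493.4, 104.9, 82.4]
ee_rot: [[1.0, -0.0, 0.002], [-0.0, -1.0, 0.0], [0.002, -0.0, -1.0]]
contact_force: [0.8, -0.4, -0.2]
finger_gap: 85.6
gripper_force: 0.0
```

Next I'll descend to TCP z≈13, shift 1 mm in y, and close the gripper.

Emit:
move_arm(
  rows=[
    {"dx": 0,"dy": -0.001,"dz": 0.02,"turn": 0,"gripper": -1},
    {"dx": 0,"dy": -0.001,"dz": 0.04,"turn": 0,"gripper": -1},
    {"dx": 0,"dy": -0.001,"dz": 0.055,"turn": 0,"gripper": -1},
    {"dx": 0,"dy": -0.001,"dz": 0.069,"turn": 0,"gripper": -1},
    {"dx": 0,"dy": -0.001,"dz": 0.069,"turn": 0,"gripper": -1},
    {"dx": 0,"dy": -0.001,"dz": 0.069,"turn": 0,"gripper": -1},
    {"dx": 0,"dy": -0.001,"dz": 0.069,"turn": 0,"gripper": 0},
    {"dx": 0,"dy": -0.001,"dz": 0.069,"turn": 0,"gripper": 0.5},
  ],
  force=60,
)

```text
time_s: 4.0
position: [493.2, 105.9, 13.3]
ee_rot: [[1.0, -0.0, 0.002], [-0.0, -1.0, 0.0], [0.002, -0.0, -1.0]]
contact_force: [-5.4, 0.1, 45.7]
finger_gap: 59.2
gripper_force: 46.1
```

Emit:
move_arm(
  rows=[
    {"dx": 0,"dy": 0,"dz": 0,"turn": 0,"gripper": 1},
    {"dx": 0,"dy": 0,"dz": 0,"turn": 0,"gripper": 1},
    {"dx": 0,"dy": 0,"dz": 0,"turn": 0,"gripper": 1},
    {"dx": 0,"dy": 0,"dz": 0,"turn": 0,"gripper": 1},
    {"dx": 0,"dy": 0,"dz": -0.02,"turn": 0,"gripper": 1},
    {"dx": 0,"dy": 0,"dz": -0.05,"turn": 0,"gripper": 1},
    {"dx": 0,"dy": 0,"dz": -0.08,"turn": 0,"gripper": 1},
    {"dx": 0,"dy": 0,"dz": -0.11,"turn": 0,"gripper": 1},
  ],
)

```text
time_s: 4.8
position: [492.2, 105.6, 123.7]
ee_rot: [[1.0, -0.0, -0.0], [-0.0, -1.0, -0.0], [-0.0, 0.0, -1.0]]
contact_force: [0.3, -0.4, -1.7]
finger_gap: 58.4
gripper_force: 64.7
```

Run:
```python
from h import *
p,d=manip.grab_frame('scene'); s=manip.get_state(); print(s['position'],s['finger_gap'],s['gripper_force'])
cv2.imwrite('pics/lift.png',cv2.convertScaleAbs(cv2.resize(p[100:340,220:540,::-1],None,fx=2.5,fy=2.5),alpha=1.6))
for r in manip.regions_of('plaque_mid','scene'):
    m=r['pixels']&(d>0); W=cloud('scene',d)[m]; W=W[W[:,2]>60]
    if len(W)>200:
        c=np.median(W,0); n=np.linalg.svd(W[np.abs(W[:,2]-c[2])<25]-c,full_matrices=False)[2][2]
        print(r['conf'],c,n,np.percentile(W,[2,98],axis=0).round())
```

```text
[495.28950885 106.67925467 128.32531211] 58.646837199980226 64.79333281517029
0.6 [543.30009369 102.20762214 150.1359819 ] [ 0.01511531 -0.02376338  0.99960334] [[474.  74. 144.]
 [598. 133. 152.]]
```

View pics/lift.png

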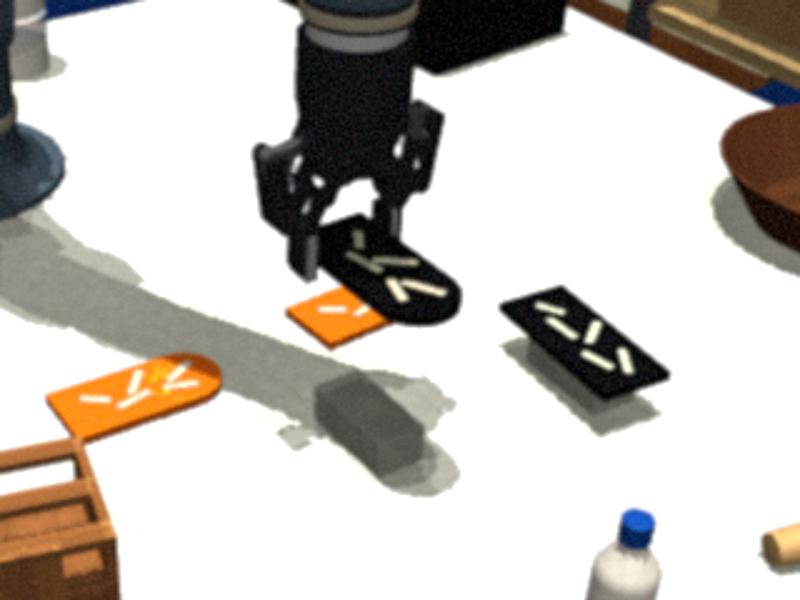

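The plaque is held level and the other pieces haven't moved. Next I'll go to the pre-insertion pose.

Emit:
move_arm(
  rows=[
    {"dx": -0.011,"dy": 0.042,"dz": 0,"turn": 0.04,"gripper": 1},
    {"dx": -0.022,"dy": 0.084,"dz": 0,"turn": 0.08,"gripper": 1},
    {"dx": -0.033,"dy": 0.126,"dz": 0,"turn": 0.12,"gripper": 1},
    {"dx": -0.044,"dy": 0.168,"dz": 0,"turn": 0.16,"gripper": 1},
    {"dx": -0.055,"dy": 0.21,"dz": 0,"turn": 0.2,"gripper": 1},
    {"dx": -0.066,"dy": 0.253,"dz": 0,"turn": 0.232,"gripper": 1},
    {"dx": -0.066,"dy": 0.253,"dz": 0,"turn": 0.232,"gripper": 1},
    {"dx": -0.066,"dy": 0.253,"dz": 0,"turn": 0.232,"gripper": 1},
  ],
)

```text
time_s: 5.7
position: [425.6, -148.0, 121.8]
ee_rot: [[0.973, -0.233, -0.001], [-0.233, -0.973, 0.0], [-0.001, -0.0, -1.0]]
contact_force: [0.7, 1.0, -0.5]
finger_gap: 59.0
gripper_force: 64.8
```

Emit:
move_arm(
  rows=[
    {"dx": 0,"dy": 0,"dz": 0.01,"turn": 0,"gripper": 1},
    {"dx": 0,"dy": 0,"dz": 0.02,"turn": 0,"gripper": 1},
    {"dx": 0,"dy": 0,"dz": 0.03,"turn": 0,"gripper": 1},
    {"dx": 0,"dy": 0,"dz": 0.04,"turn": 0,"gripper": 1},
    {"dx": 0,"dy": 0,"dz": 0.045,"turn": 0,"gripper": 1},
    {"dx": 0,"dy": 0,"dz": 0.045,"turn": 0,"gripper": 1},
    {"dx": 0,"dy": 0,"dz": 0.045,"turn": 0,"gripper": 1},
    {"dx": 0,"dy": 0,"dz": 0.045,"turn": 0,"gripper": 1},
  ],
)

```text
time_s: 6.5
position: [426.8, -147.4, 77.7]
ee_rot: [[0.973, -0.23, 0.001], [-0.23, -0.973, -0.0], [0.001, 0.0, -1.0]]
contact_force: [0.2, -0.8, -1.0]
finger_gap: 58.8
gripper_force: 64.9
```

```bash
cat > chk.py <<'E'
from h import *
import sys
p,d=manip.grab_frame('top'); s=manip.get_state(); print(s['time_s'],np.round(s['position'],1),s['finger_gap'],s['contact_force'])
W=cloud('top',d); np.savez(f'/tmp/{sys.argv[1]}.npz',p=p,d=d)
cv2.imwrite(f'pics/{sys.argv[1]}.png',cv2.convertScaleAbs(cv2.resize(p[130:330,360:560,::-1],None,fx=3,fy=3,interpolation=cv2.INTER_CUBIC),alpha=1.8))
for r in manip.regions_of('plaque_mid','top'):
    m=r['pixels']&(d>0); w=W[m]; print(round(r['conf'],2),np.median(w,0).round(1),cv2.minAreaRect(w[:,:2].astype(np.float32)))
E
python3 chk.py pre
```

```text
6.55 [ 426.8 -147.5   77.7] 58.47857896556338 [ 0.33971127  0.13856594 -1.19495489]
0.94 [ 492.4 -141.8  103.8] ((474.4031677246094, -132.5819091796875), (54.08335494995117, 130.2347412109375), 76.77052307128906)
0.86 [404.2 -13.6   8.1] ((405.3423767089844, -11.002723693847656), (129.20436096191406, 64.06631469726562), 88.795654296875)
0.68 [393.6 203.    7.8] ((394.158447265625, 207.240966796875), (60.929813385009766, 131.4091033935547), 3.3490047454833984)
```

View pics/pre.png

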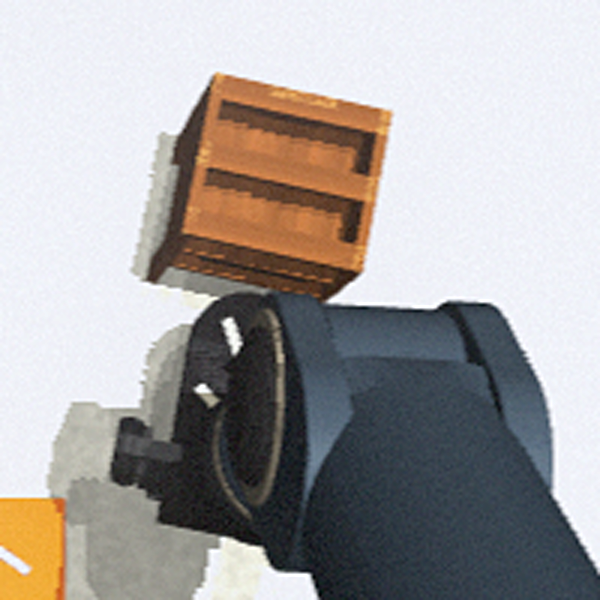

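The plaque is aligned and level: its top is at 103.8, and the slot opening runs from about 89 to 117. I'll insert it most of the way.

Emit:
move_arm(
  rows=[
    {"dx": 0.012,"dy": 0,"dz": 0,"turn": 0,"gripper": 1},
    {"dx": 0.024,"dy": 0,"dz": 0,"turn": 0,"gripper": 1},
    {"dx": 0.036,"dy": 0,"dz": 0,"turn": 0,"gripper": 1},
    {"dx": 0.048,"dy": 0,"dz": 0,"turn": 0,"gripper": 1},
    {"dx": 0.06,"dy": 0,"dz": 0,"turn": 0,"gripper": 1},
    {"dx": 0.072,"dy": 0,"dz": 0,"turn": 0,"gripper": 1},
    {"dx": 0.084,"dy": 0,"dz": 0,"turn": 0,"gripper": 1},
    {"dx": 0.092,"dy": 0,"dz": 0,"turn": 0,"gripper": 1},
  ],
)

```text
time_s: 7.4
position: [517.3, -168.8, 77.3]
ee_rot: [[0.973, -0.23, 0.001], [-0.23, -0.973, -0.0], [0.001, -0.0, -1.0]]
contact_force: [-0.0, -0.1, -1.0]
finger_gap: 58.7
gripper_force: 64.9
```

Emit:
move_arm(
  rows=[
    {"dx": 0.001,"dy": 0,"dz": 0.002,"turn": 0,"gripper": 1},
    {"dx": 0.002,"dy": 0,"dz": 0.004,"turn": 0,"gripper": 1},
    {"dx": 0.003,"dy": 0,"dz": 0.005,"turn": 0,"gripper": 1},
    {"dx": 0.005,"dy": 0,"dz": 0.005,"turn": 0,"gripper": 1},
    {"dx": 0.007,"dy": 0,"dz": 0.005,"turn": 0,"gripper": 1},
    {"dx": 0.008,"dy": 0,"dz": 0.005,"turn": 0,"gripper": 1},
    {"dx": 0.009,"dy": 0,"dz": 0.005,"turn": 0,"gripper": 1},
    {"dx": 0.009,"dy": 0,"dz": 0.005,"turn": 0,"gripper": 1},
  ],
)

```text
time_s: 8.2
position: [524.9, -170.6, 72.4]
ee_rot: [[0.973, -0.23, 0.0], [-0.23, -0.973, -0.0], [0.0, 0.0, -1.0]]
contact_force: [-0.4, 0.3, -0.7]
finger_gap: 58.4
gripper_force: 64.9
```

```bash
python3 chk.py ins1
python3 - <<'E'
from h import *
p,d=manip.grab_frame('scene')
cv2.imwrite('pics/ins1s.png',cv2.convertScaleAbs(cv2.resize(p[220:400,130:330,::-1],None,fx=3,fy=3,interpolation=cv2.INTER_CUBIC),alpha=1.8))
E
```

```text
8.25 [ 524.8 -170.6   72.4] 58.41210449752812 [-0.74866924 -0.41922913 -0.95090226]
0.88 [ 518.6 -165.7   98.6] ((561.383056640625, -162.43380737304688), (133.49365234375, 59.54617691040039), 5.6535797119140625)
0.86 [404.3 -15.4   8. ] ((405.5034484863281, -12.188858032226562), (127.91630554199219, 60.85835266113281), 89.56498718261719)
0.77 [393.5 203.6   7.8] ((393.6893615722656, 207.4460906982422), (60.21111297607422, 131.7113800048828), 3.7075819969177246)
```

View pics/ins1s.png

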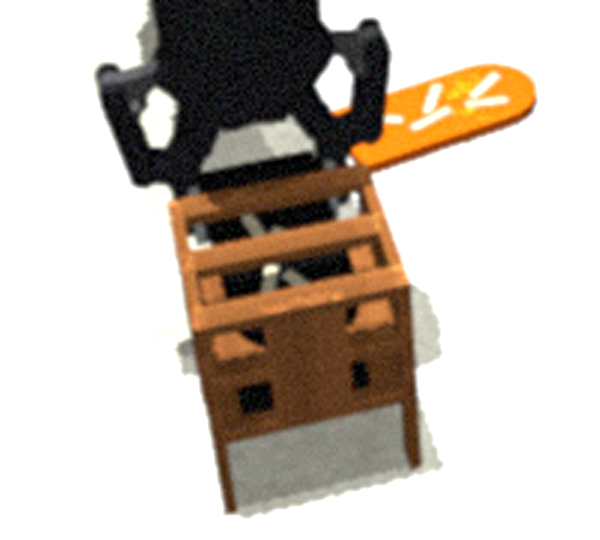

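The plaque is in the upper slot and centred under the slats. I'll ease it forward and watch the force for contact with the stop.

Emit:
move_arm(
  rows=[
    {"dx": 0.001,"dy": 0,"dz": 0,"turn": 0,"gripper": 1},
    {"dx": 0.001,"dy": 0,"dz": 0,"turn": 0,"gripper": 1},
    {"dx": 0.002,"dy": 0,"dz": 0,"turn": 0,"gripper": 1},
    {"dx": 0.002,"dy": 0,"dz": 0,"turn": 0,"gripper": 1},
    {"dx": 0.003,"dy": 0,"dz": 0,"turn": 0,"gripper": 1},
    {"dx": 0.003,"dy": 0,"dz": 0,"turn": 0,"gripper": 1},
    {"dx": 0.003,"dy": 0,"dz": 0,"turn": 0,"gripper": 1},
    {"dx": 0.003,"dy": 0,"dz": 0,"turn": 0,"gripper": 1},
  ],
)

```text
time_s: 9.15
position: [526.3, -171.0, 71.9]
ee_rot: [[0.973, -0.23, -0.003], [-0.23, -0.973, 0.0], [-0.003, 0.0, -1.0]]
contact_force: [-4.7, 1.7, -0.4]
finger_gap: 58.7
gripper_force: 64.9
```

The plaque is touching the stop, with -4.7 N along the slot, right where home was expected. Now I'll lower it onto the floor.

Emit:
move_arm(
  rows=[
    {"dx": -0.001,"dy": 0,"dz": 0,"turn": 0,"gripper": 1},
    {"dx": -0.001,"dy": 0,"dz": 0.001,"turn": 0,"gripper": 1},
    {"dx": -0.001,"dy": 0,"dz": 0.001,"turn": 0,"gripper": 1},
    {"dx": -0.001,"dy": 0,"dz": 0.002,"turn": 0,"gripper": 1},
    {"dx": -0.001,"dy": 0,"dz": 0.002,"turn": 0,"gripper": 1},
    {"dx": -0.001,"dy": 0,"dz": 0.003,"turn": 0,"gripper": 1},
    {"dx": -0.001,"dy": 0,"dz": 0.003,"turn": 0,"gripper": 1},
    {"dx": -0.001,"dy": 0,"dz": 0.003,"turn": 0,"gripper": 1},
  ],
)

```text
time_s: 9.95
position: [526.4, -171.0, 70.1]
ee_rot: [[0.973, -0.23, -0.0], [-0.23, -0.973, -0.0], [-0.0, 0.0, -1.0]]
contact_force: [-7.5, 1.6, 6.3]
finger_gap: 58.9
gripper_force: 65.6
```

It's on the floor (+6 N). I'll release it by opening the fingers, without moving yet.

Emit:
move_arm(
  rows=[
    {"dx": 0,"dy": 0,"dz": 0,"turn": 0,"gripper": -0.5},
    {"dx": 0,"dy": 0,"dz": 0,"turn": 0,"gripper": -0.7},
    {"dx": 0,"dy": 0,"dz": 0,"turn": 0,"gripper": -1},
    {"dx": 0,"dy": 0,"dz": 0,"turn": 0,"gripper": -1},
    {"dx": 0,"dy": 0,"dz": 0,"turn": 0,"gripper": -1},
    {"dx": 0,"dy": 0,"dz": 0,"turn": 0,"gripper": -1},
    {"dx": 0,"dy": 0,"dz": 0,"turn": 0,"gripper": -1},
    {"dx": 0,"dy": 0,"dz": 0,"turn": 0,"gripper": -1},
  ],
)

```text
time_s: 10.75
position: [526.7, -171.1, 69.3]
ee_rot: [[0.973, -0.23, 0.0], [-0.23, -0.973, -0.0], [0.0, 0.0, -1.0]]
contact_force: [-0.4, -0.5, 0.1]
finger_gap: 85.4
gripper_force: 0.0
```

Emit:
move_arm(
  rows=[
    {"dx": 0,"dy": 0,"dz": -0.01,"turn": 0,"gripper": -1},
    {"dx": 0,"dy": 0,"dz": -0.03,"turn": 0,"gripper": -1},
    {"dx": 0,"dy": 0,"dz": -0.06,"turn": 0,"gripper": -1},
    {"dx": 0,"dy": 0,"dz": -0.09,"turn": 0,"gripper": -1},
    {"dx": 0,"dy": 0.04,"dz": -0.12,"turn": 0,"gripper": -1},
    {"dx": 0,"dy": 0.08,"dz": -0.14,"turn": 0,"gripper": -1},
    {"dx": 0,"dy": 0.12,"dz": -0.15,"turn": 0,"gripper": -1},
    {"dx": 0,"dy": 0.16,"dz": -0.15,"turn": 0,"gripper": -1},
  ],
)

```text
time_s: 11.55
position: [490.5, -328.7, 222.6]
ee_rot: [[0.973, -0.23, 0.005], [-0.23, -0.973, -0.003], [0.005, 0.002, -1.0]]
contact_force: [0.6, 0.2, 1.0]
finger_gap: 85.0
gripper_force: 0.0
```

Emit:
move_arm(
  rows=[
    {"dx": 0,"dy": 0.04,"dz": 0,"turn": 0,"gripper": -1},
    {"dx": 0,"dy": 0.08,"dz": 0,"turn": 0,"gripper": -1},
    {"dx": 0,"dy": 0.12,"dz": 0,"turn": 0,"gripper": -1},
    {"dx": 0,"dy": 0.15,"dz": 0,"turn": 0,"gripper": -1},
    {"dx": 0,"dy": 0.15,"dz": 0,"turn": 0,"gripper": -1},
    {"dx": 0,"dy": 0.15,"dz": 0,"turn": 0,"gripper": -1},
    {"dx": 0,"dy": 0.15,"dz": 0,"turn": 0,"gripper": -1},
    {"dx": 0,"dy": 0.15,"dz": 0,"turn": 0,"gripper": -1},
  ],
)

```text
time_s: 12.35
position: [456.3, -471.1, 219.7]
ee_rot: [[0.974, -0.228, 0.001], [-0.228, -0.974, 0.0], [0.001, -0.001, -1.0]]
contact_force: [0.0, -0.2, 0.0]
finger_gap: 85.4
gripper_force: 0.0
```

```bash
python3 chk.py end
python3 - <<'E'
from h import *
z=np.load('/tmp/end.npz'); W=cloud('top',z['d']); x=np.array([.973,-.23]); y=np.array([.23,.973])
L=(W[...,:2]-[550,-176.3]); a=L@x; b=L@y; 
m=(a>-70)&(a<-3)&(abs(b)<50)&(W[...,2]>80)&(W[...,2]<110); print(m.sum(),'along',np.percentile(a[m],[1,50]),'lat',np.percentile(b[m],[1,50,99]),'z',np.median(W[m][:,2]))
print(np.linalg.lstsq(np.c_[a[m],b[m],np.ones(m.sum())],W[m][:,2],rcond=None)[0], [ (np.round(r['xyz']),r['conf']) for r in manip.spot_point('square_mid','top')])
E
```

```text
12.4 [ 456.2 -471.3  219.7] 85.66663338142327 [-0.88962551 -0.43192556  0.18701956]
0.92 [393.3 202.8   7.8] ((393.71923828125, 206.66697692871094), (60.07790756225586, 130.33445739746094), 3.61740779876709)
0.84 [404.3 -15.1   8. ] ((404.9721984863281, -12.342231750488281), (131.86109924316406, 62.21666717529297), 89.21991729736328)
0.62 [ 548.  -178.7   97. ] ((565.3824462890625, -191.06146240234375), (82.3198471069336, 129.8658905029297), 77.6603775024414)
1031 along [-46.23018357 -25.47117071] lat [-30.16167836  -0.10709816  29.28678508] z 96.72955302835778
[2.58545627e-02 1.43629286e-03 9.72362037e+01] [(array([553., 287.,  32.]), 0.7)]
```

View pics/end.png

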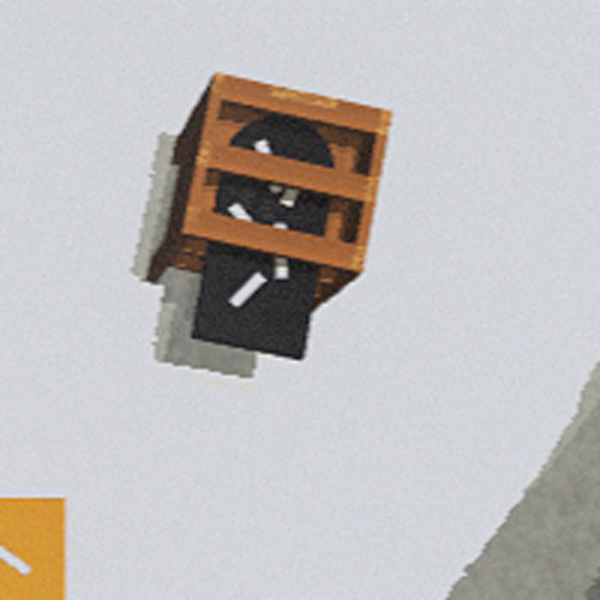

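The plaque sticks out 46 mm, is centred and flat (top at z 97), and has its round end inward. The robot is clear, so I'll hand it in.

```bash
python3 -c "
from workcell import manip; print(manip.job_done())"
```

```text
the job is handed in; nothing more can be done
None
```

The round-ended plaque is released and lying flat in the upper slot, round end in and home against the back stop; I handed the job in at about 12.4 s, the square plaque on its block hadn't moved, and nothing touched the short one, though I couldn't see it well enough to measure.

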